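# Hook a lens blank out of its magazine and lay it on its envelope

## Task

The lens blank this job needs has slid to the back of the low roofed magazine, too deep for fingers. Lower the magazine's end gate, reach in with the hooked pick and drag the blank out of the bay onto the lowered gate, and lay the pick down flat on the bare worktop. Then pick the blank up and lay it flat in the middle of the empty lens envelope, without dropping it; leave the gate down and do not disturb its mate on the other envelope or the other things.

Things in the scene. Friction and masses are not known exactly. Their poses are not given: they have to be found in the camera images.
- magazine: Grey sheet-steel lens blank magazine fixed to the worktop: one roofed bay, open only at the front. Origin: on the worktop, middle of the front edge; x runs into the bay, y to the left seen from the front, z up. 83 mm wide, 130 mm deep (2 mm thick foot flanges 16 mm wide on both sides). Bay: 73 mm wide, x 0 to 125 mm, floor z = 10, underside of the clear roof z = 60, roof top 64 mm.
- gate (a joint): Magazine's end gate, an aluminium flap across the front, hinge line at magazine x = 0, z = 9.5 mm. 0 = upright, shut; 1.571 = fully lowered: level towards -x, inner face up 0.5 mm below the bay floor, reaching to magazine x = -70 mm. 120 g, slightly stiff: it stays put below 0.12 rad; beyond about 0.2 rad it falls open by itself in 1 to 2 s.
- gate_edge (a point): Middle of the top of the gate's free edge, on the inner (bay) side: a bead 8 mm thick, 81 mm wide, 70 mm from the hinge. Shut, it stands 15 mm above the clear roof, its back flush with the roof's front edge, so a fingertip can go behind it above the roof and pull it over towards the magazine's -x. Axes: z away from the hinge, x the inner face's normal.
- hook: Hooked pick, 223 mm long, 130 g, standing on the flat heel of its wooden handle and the hook's end. Origin: underside, below the grip; x to the hook, z up. Handle x -70 to 30 mm: heel (x < -22) 22 mm wide, z 0 to 26; front part, for gripping, 20 mm wide, z 10 to 26. Ferrule to x = 41, then a straight 6 mm rod, axis z = 19, to x = 150 mm, bent straight down there to z = 0.
- hook_grip (a point): Point in the middle of the pick's handle for gripping it across its width: 18 mm above the underside at x = 0. Same axes as the pick.
- hook_tip (a point): Centre of the rounded lower end of the hook (radius 3 mm): x = 150, z = 3 mm in the pick's frame, same axes as the pick. The downward part is 6 mm thick.
- blank: The lens blank to fetch: pale disc 67 mm across, at most 13 mm thick, 28 g, lying flat in the bay, its centre 48 to 72 mm behind the front edge. Origin: centre of its underside.
- bare_envelope: The empty lens envelope: stiff white square packet 90 x 90 x 13 mm lying on the worktop, 45 g, nothing on it, in the 190 mm wide lane between the tall edging machine and the grooving machine (280 mm high) that stands between it and the magazine. Origin: centre of its underside.
- mate_envelope: The other lens envelope, the same, with the mate blank lying on it. Origin: centre of its underside.
- mate: The job's other lens blank, same 67 x 13 mm disc, lying on the other envelope. Origin: centre of its underside.
- spectacles: Bystander: dark spectacle frame, 135 mm wide (its y), 38 x 37 mm. Origin: centre of its underside.
- pliers: Bystander: flat-lying optician's pliers, 139 mm long (its y), 29 mm wide, 11 mm high. Origin: centre of its underside.

How it is judged:
By the outcome, as a careful person would: the job done as asked, in the order asked, and still so for the second after the job is handed in, with the robot touching nothing.
It also fails if it takes over 69 s, if anything falls off the work surface, if the arm or the gripper's body presses on something with over 40 N, if the wrist force passes 120 N, or if a joint passes its speed limit or range.

## Robot

A 7-joint arm with a two-finger parallel gripper is mounted at the origin on a cart in front of the work surface, level with it; the furniture and walls round the work are solid. World frame = base frame: x ahead of the robot, y to its left, z up, the work surface at z = 0. Lengths are in m, angles in rad, forces in N, time in s.
With the tool pointing down it reaches from about 0.4 to 0.85 m from the base axis. Payload 10.4 kg.
Tool frame: the origin (TCP) lies on the centre line of the jaws, within the pads' length; the fingertips stand 22 mm ahead of it and the grasp point (between the pads) lies 3 mm ahead of it; z points along the fingers, y is the line along which they close (so a half turn about z gives the same grasp; the last joint's range is limited). The gripper opens to 87 mm and grips with 3 to 60 N. Pads are 19 mm wide; open, the fingers measure 117 mm over their backs; the gripper's body (75 mm by 190 mm) begins 51 mm behind the grasp point.
Start: joints at [-1.271, 0.332, -0.065, 1.46, 0.022, 1.35, -0.088], TCP at [0.198, 0.593, 0.245] pointing down, gripper open.
Joint ranges: [-2.6, 2.6], [-0.5, 2.12], [-1.47, 1.34], [0.16, 2.42], [-1.27, 4.41], [0.06, 2.06], [-2.6, 2.6]. Speed limits (rad/s): [2.22, 2.22, 2.79, 2.79, 3.14, 3.14, 3.14].

## Interface

Orientations are given as a unit quaternion [x, y, z, w].
In Python, from bench import r, camrig, close_job gives the robot as it stands (r), with the cameras (camrig) and the job as plain functions.
- The arm moves only by the tool jog_arm, called after "Call:" as name(argument=value, ...) on one line, values as JSON. Schema: {"type":"object","properties":{"moves":{"type":"array","items":{"type":"array","items":{"type":"array","items":{"type":"number"},"minItems":5,"maxItems":5},"minItems":1,"maxItems":12},"minItems":1,"maxItems":1},"squeeze":{"type":"number"},"only":{"type":"string"},"quiet":{"type":"boolean"},"lines":{"type":"string"}},"required":["moves"],"additionalProperties":false}. moves is a list that holds a single list of rows (three levels of brackets), with 1 to 12 rows, each of 5 numbers: dx, dy, dz in m, then a turn about the tool's z in rad, then the finger opening in m; each row is the pose to reach, as a shift and turn from the pose commanded when the call began, along the tool's axes at that moment; what a row does not reach only later rows make up. A row lasts 1/10 s, in which the tool goes at most 0.05 m and 0.15 rad, less where a joint would pass 70% of its speed; a pose out of reach is approached as far as the arm can. The fingers move at their own pace and stop on an object; squeeze is the grip in N (left out, the last holds). Time passes only in rows, so rows that do not move let the fingers close. The tool returns the time, the measured TCP pose, the force, the opening and the grip force at its end. only (a regular expression) keeps the lines of the reply that match it, lines (a string "A,B") keeps lines A to B, and quiet returns only ok. Input that does not fit is refused with a message, and nothing moves.
- r.read_state(): the state, without advancing time (a new reading comes with each control period).
- camrig.camera(name): name is "scene" or "top" or "wrist"; returns a dict with "img" (420x560x3 uint8, red, green, blue), "fx", "fy", "cx", "cy" (pixels), "k1" (the pictures are not rectified: a ray, as slopes to the right and down, at radius r is drawn at 1 + k1 r^2 times it, then the intrinsics apply), "pose" (4x4, takes a point from camera to world coordinates). Camera axes: x right, y down, z forward; pixel columns grow to the right and rows downward; lengths in m; the calibration is good to about 2 mm. A picture is of the moment at which its call begins. There is no depth.
- close_job(): hands the job in; it is judged then, once.
The state is a dict: "time": time; "joint_positions": joint angles; "joint_vel": joint speeds; "joint_torque": joint torques, N m; "ee_pos": TCP position; "eef_rot": TCP orientation; "ft_force": force on the tool from outside, world axes, zero at the start; "torque": the same for the moment, N m; "width": finger opening in m; "grip_force": force on a finger pad.
Only numpy, scipy, OpenCV 4.12 (cv2) and the standard library are available. Lean on these libraries where they do the work, as an engineer would, in place of code of your own. Each camera call takes 0.05 s, during which the arm holds its last target. There are 200 camera calls.

## Working session

There is one attempt and no reset: what is moved stays moved. The work goes in short steps, Python scripts to look and compute and a tool call to move; the robot and the scene stay as the last step left them, time stands still between calls to the robot, and variables do not carry over. Pictures are saved under pics/ and viewed, at most 10 in all, crops included, and the job is handed in when it is done.

```bash
ls; mkdir -p pics
```

Create h.py:
```python
import numpy as np, cv2
from bench import r, camrig, close_job
from scipy.spatial.transform import Rotation as R
def snap(n,f):
    c=camrig.camera(n); cv2.imwrite(f'pics/{f}.png',c['img'][:,:,::-1]); np.savez(f'pics/{f}.npz',**{k:np.array(c[k]) for k in c}); return c
def ray(c,u,v):
    K=np.array([[c['fx'],0,c['cx']],[0,c['fy'],c['cy']],[0,0,1]],float)
    p=cv2.undistortPoints(np.array([[[u,v]]],float),K,np.array([float(c['k1']),0,0,0,0]))[0,0]
    T=np.array(c['pose']); return T[:3,3],T[:3,:3]@np.array([p[0],p[1],1])
def pt(c,u,v,z):
    o,d=ray(c,u,v); return o+d*(z-o[2])/d[2]
def proj(c,P):
    T=np.array(c['pose']); p=T[:3,:3].T@(np.array(P)-T[:3,3]); p=p/p[2]; s=1+float(c['k1'])*(p[0]**2+p[1]**2)
    return np.array([c['fx']*p[0]*s+c['cx'],c['fy']*p[1]*s+c['cy']])
def load(f): return {k:v for k,v in np.load(f'pics/{f}.npz').items()}
```

Run:
```python
from h import *
for n in ('scene','top'):
    c=snap(n,n); print(n,np.round(c['pose'],3).tolist(),c['fx'],c['k1'])
s=r.read_state(); print(s['ee_pos'],s['eef_rot'],s['width'],R.from_quat(s['eef_rot']).as_matrix().round(3).tolist())
```

```text
bench.py
pics
scene [[0.029, -0.758, 0.651, -0.345], [-1.0, -0.019, 0.022, -0.039], [-0.004, -0.651, -0.759, 1.055], [0.0, 0.0, 0.0, 1.0]] 449.45325328453924 -0.11913180834595632
top [[-0.002, -0.997, 0.076, 0.423], [-1.0, 0.004, 0.031, -0.014], [-0.031, -0.076, -0.997, 1.078], [0.0, 0.0, 0.0, 1.0]] 445.79168766713025 0.016175712977844554
[0.19816643 0.59242872 0.24386063] [ 1.60693042e-01  9.87004241e-01 -6.07323158e-04 -7.12030670e-05] 0.08752155814442897 [[-0.948, 0.317, -0.0], [0.317, 0.948, -0.001], [-0.0, -0.001, -1.0]]
```

View pics/top.png

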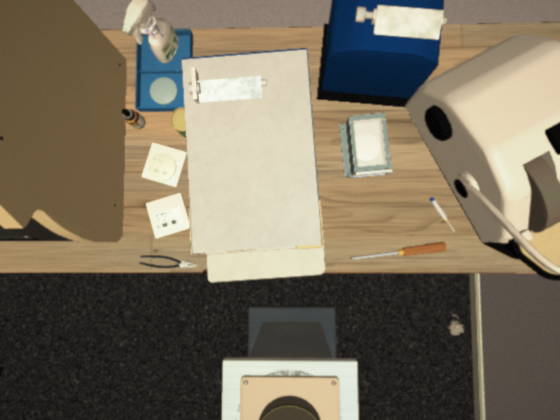

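View pics/scene.png

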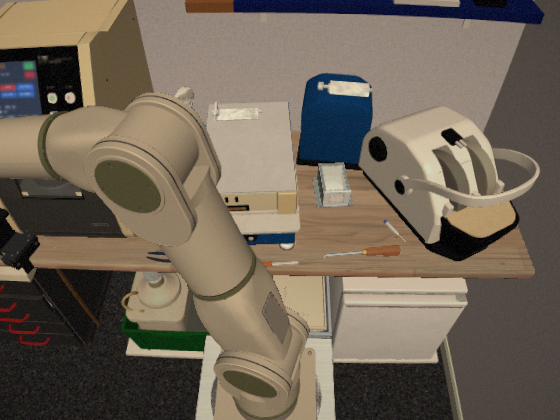

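Run:
```python
import cv2,numpy as np
a=cv2.imread('pics/top.png')
x=cv2.resize(a[100:280,325:465],None,fx=4,fy=3.3*4/3.3,interpolation=cv2.INTER_CUBIC)[:600]
y=a[100:280,120:220]
x=cv2.resize(a[105:275,330:460],(455,595),interpolation=cv2.INTER_CUBIC)
y=cv2.resize(a[105:275,120:216],(336,595),interpolation=cv2.INTER_CUBIC)
cv2.imwrite('pics/crop.png',np.hstack([x,y]))
```

```text
(no output)
```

View pics/crop.png

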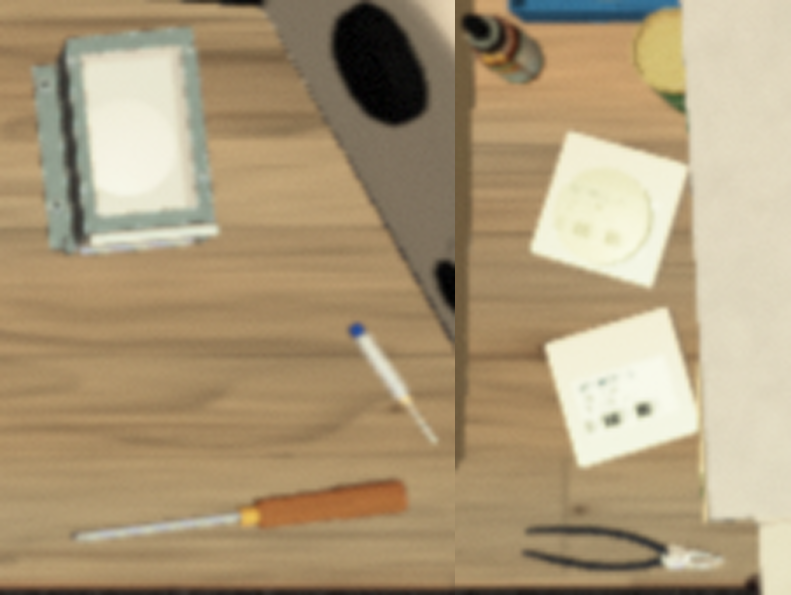

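Run:
```python
from h import *
c=load('top')
L=lambda x,y,z: pt(c,330+x/3.5,105+y/3.5,z)
Q=lambda x,y,z: pt(c,120+(x-455)/3.5,105+y/3.5,z)
for n,p in dict(beadL=L(80,237,.079),beadR=L(218,230,.079),roofBL=L(65,40,.064),roofBR=L(190,28,.064),tip=L(75,538,.019),ferr=L(250,517,.019),hend=L(405,495,.026),h1=L(405,480,.026),h2=L(408,512,.026),screwd=L(357,330,.005),screwd2=L(435,443,0.005),
 e1=Q(546,346,.013),e2=Q(668,310,.013),e3=Q(698,430,.013),e4=Q(580,467,.013),mate=Q(603,215,.026),ma=Q(568,132,.013),mb=Q(687,166,.013),pl=Q(720,560,.01),edgeMach=Q(462,455,0),
 boxBR=pt(c,309,50,.28),boxFR=pt(c,321,246,.28),boxFL=pt(c,190,250,.28),boxBL=pt(c,184,58,.28),tableedge=pt(c,400,272,0)).items(): print(n,p.round(4))
```

```text
beadL [ 0.5827 -0.1456  0.079 ]
beadR [ 0.5866 -0.2336  0.079 ]
roofBL [ 0.7161 -0.1394  0.064 ]
roofBR [ 0.7232 -0.2213  0.064 ]
tip [ 0.3882 -0.1473  0.019 ]
ferr [ 0.4022 -0.2641  0.019 ]
hend [ 0.4168 -0.3645  0.026 ]
h1 [ 0.4268 -0.3648  0.026 ]
h2 [ 0.4056 -0.3661  0.026 ]
screwd [ 0.529  -0.3426  0.005 ]
screwd2 [ 0.4518 -0.3926  0.005 ]
e1 [0.5204 0.3451 0.013 ]
e2 [0.545  0.2607 0.013 ]
e3 [0.462  0.2387 0.013 ]
e4 [0.4368 0.3198 0.013 ]
mate [0.6093 0.3032 0.026 ]
ma [0.6703 0.3328 0.013 ]
mb [0.6457 0.2489 0.013 ]
pl [0.3731 0.223  0.01  ]
edgeMach [0.4456 0.4068 0.    ]
boxBR [ 0.7789 -0.0417  0.28  ]
boxFR [ 0.4193 -0.0608  0.28  ]
boxFL [0.4125 0.1738 0.28  ]
boxBL [0.767  0.1897 0.28  ]
tableedge [ 0.3561 -0.2641  0.    ]
```

Add to h.py:
```python
def go(*tgts):
    """tgts: (x,y,z,toolY azimuth deg) -> rows in tool axes"""
    s=r.read_state(); M=R.from_quat(s['eef_rot']).as_matrix(); a0=np.arctan2(M[1,1],M[0,1])
    print('now',s['time'],np.round(s['ee_pos'],4),'yaz',round(np.degrees(a0),2),'w',round(s['width'],4),'F',np.round(s['ft_force'],1),'q',np.round(s['joint_positions'],2))
    for t in tgts:
        d=M.T@(np.array(t[:3])-s['ee_pos']); print(t,'->',d.round(4).tolist(),'turn',round(-(np.radians(t[3])-a0),4))
```

Run:
```python
from h import *
go((.198,.593,.42,71.5),(.26,.4,.42,40),(.42,.1,.42,-10),(.50,-.19,.38,-86))
```

```text
now 0.1 [0.1982 0.5924 0.2439] yaz 71.51 w 0.0875 F [ 1.   0.2 -0.2] q [-1.27  0.33 -0.06  1.46  0.02  1.35 -0.09]
(0.198, 0.593, 0.42, 71.5) -> [0.0003, 0.0003, -0.1761] turn 0.0001
(0.26, 0.4, 0.42, 40) -> [-0.1197, -0.1631, -0.1759] turn 0.5499
(0.42, 0.1, 0.42, -10) -> [-0.3666, -0.3968, -0.1756] turn 1.4225
(0.5, -0.19, 0.38, -86) -> [-0.5344, -0.6464, -0.1353] turn 2.749
```

Call:
jog_arm(moves=[[[0, 0, -0.05, 0, 0.087], [0, 0, -0.1, 0, 0.087], [0, 0, -0.15, 0, 0.087], [0, 0, -0.176, 0.1, 0.087], [-0.03, -0.04, -0.176, 0.2, 0.087], [-0.06, -0.08, -0.176, 0.3, 0.087], [-0.09, -0.12, -0.176, 0.4, 0.087], [-0.12, -0.163, -0.176, 0.55, 0.087], [-0.15, -0.193, -0.176, 0.7, 0.087], [-0.18, -0.222, -0.176, 0.85, 0.087], [-0.21, -0.25, -0.176, 1.0, 0.087], [-0.24, -0.28, -0.176, 1.1, 0.087]]])

```text
time: 1.3
ee_pos: [0.3374, 0.2494, 0.4203]
eef_rot: [0.655, 0.756, -0.0, -0.0]
ft_force: [0.3, 0.5, 0.5]
width: 0.0867
grip_force: 0.0
```

```bash
python3 -c "
from h import *
go((.42,.1,.42,-10),(.50,-.19,.38,-86))"
```

```text
now 1.3 [0.3374 0.2494 0.4203] yaz 8.15 w 0.0867 F [0.3 0.5 0.5] q [-0.99 -0.18  0.21  1.64  0.04  1.68 -0.64]
(0.42, 0.1, 0.42, -10) -> [-0.1596, 0.0606, 0.0003] turn 0.3168
(0.5, -0.19, 0.38, -86) -> [-0.458, 0.0987, 0.0402] turn 1.6432
```

Call:
jog_arm(moves=[[[-0.04, 0.015, 0, 0.12, 0.087], [-0.08, 0.03, 0, 0.24, 0.087], [-0.12, 0.045, 0, 0.36, 0.087], [-0.16, 0.06, 0, 0.5, 0.087], [-0.2, 0.066, 0, 0.65, 0.087], [-0.24, 0.072, 0, 0.8, 0.087], [-0.28, 0.078, 0, 0.95, 0.087], [-0.32, 0.083, 0, 1.1, 0.087], [-0.36, 0.088, 0.01, 1.25, 0.02], [-0.4, 0.093, 0.02, 1.4, 0], [-0.44, 0.098, 0.03, 1.55, 0], [-0.458, 0.0987, 0.04, 1.643, 0]]])

```text
time: 2.5
ee_pos: [0.5019, -0.191, 0.3799]
eef_rot: [0.999, 0.033, -0.0, 0.001]
ft_force: [-0.0, 0.5, 0.4]
width: 0.0629
grip_force: 0.0
```

```bash
python3 -c "
from h import *
go((.42,.1,.42,-10),(.50,-.19,.38,-86))
c=snap('wrist','w1'); print(np.round(c['pose'],3).tolist()); snap('top','t1')"
```

```text
now 2.5 [ 0.5019 -0.191   0.3799] yaz -86.21 w 0.0629 F [-0.   0.5  0.4] q [-0.44  0.1   0.8   1.49 -0.07  1.58 -1.16]
(0.42, 0.1, 0.42, -10) -> [-0.0625, -0.2957, -0.0405] turn -1.3302
(0.5, -0.19, 0.38, -86) -> [-0.0018, -0.0011, -0.0001] turn -0.0037
[[0.066, -0.951, -0.303, 0.586], [-0.998, -0.062, -0.021, -0.185], [0.001, 0.304, -0.953, 0.52], [0.0, 0.0, 0.0, 1.0]]
```

View pics/w1.png

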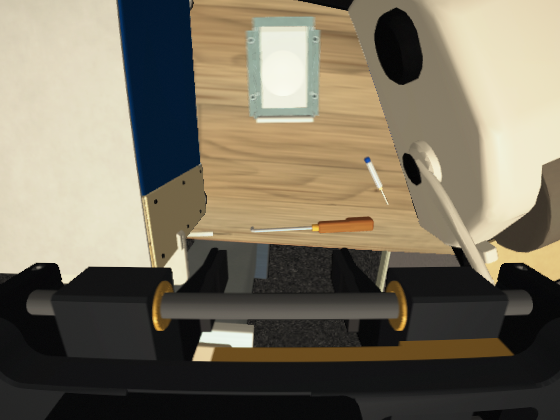

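Run:
```python
import cv2,numpy as np
a=cv2.imread('pics/w1.png')
x=cv2.resize(a[10:130,240:330],(450,600),interpolation=cv2.INTER_CUBIC)
y=cv2.resize(a[205:245,240:385].transpose(1,0,2),(165,600),interpolation=cv2.INTER_CUBIC)
cv2.imwrite('pics/crop2.png',np.hstack([x,y]))
```

```text
(no output)
```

View pics/crop2.png

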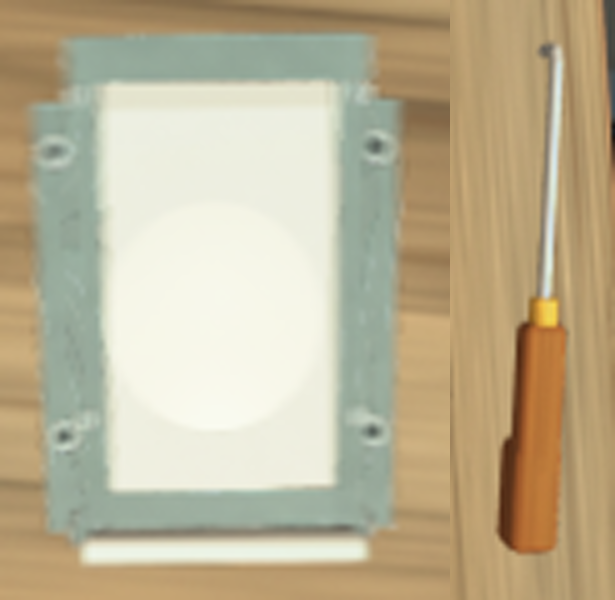

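Run:
```python
from h import *
c=load('w1')
L=lambda x,y,z: pt(c,240+(x-.5*5+2.5)/5,10+y/5,z)
Pk=lambda x,y,z: pt(c,240+y*145/600,205+(x-450)*40/165,z)
f=lambda n,p:print(n,p.round(4))
bl,br=L(82,541,.079),L(370,541,.079); f('bead in',(bl+br)/2); print(np.linalg.norm(bl-br)); d=bl-br; print('yaw',np.degrees(np.arctan2(d[1],d[0]))-90)
f('bead out',(L(82,563,.079)+L(370,563,.079))/2)
A,B,C,D=L(100,80,.064),L(338,80,.064),L(108,490,.064),L(338,490,.064)
m1,m2=(A+B)/2,(C+D)/2; d=m1-m2; print('yaw win',np.degrees(np.arctan2(d[1],d[0])),np.linalg.norm(d),np.linalg.norm(A-B)); f('win back',m1);f('win front',m2)
A,B,C,D=L(52,150,.002),L(376,146,.002),L(64,436,.002),L(372,430,.002)
m1,m2=(A+B)/2,(C+D)/2; d=m1-m2; print('yaw screws',np.degrees(np.arctan2(d[1],d[0])));f('sc',m1);f('sc',m2)
f('flange front',(L(46,530,.002)+L(396,524,.002))/2)
f('blank',L(215,316,.023)); print(np.linalg.norm(L(104,316,.023)-L(326,316,.023))*1e3,np.linalg.norm(L(215,201,.023)-L(215,431,.023))*1e3)
t=Pk(559,50,.019);h=Pk(541,552,.026);g=Pk(545,300,.019); f('tip',t);f('hend',h);f('ferr',g); print(np.linalg.norm(t-h)); d=t-h; print('yaw',np.degrees(np.arctan2(d[1],d[0])))
f('front of handle L',Pk(518,325,.026));f('R',Pk(566,325,.026));f('heel L',Pk(517,545,.026));f('R',Pk(558,545,.026))
```

```text
bead in [ 0.5875 -0.1944  0.079 ]
0.08179445149923048
yaw 3.814072605565812
bead out [ 0.5815 -0.1948  0.079 ]
yaw win 4.601026350814145 0.10809637939505036 0.06512061847499771
win back [ 0.7095 -0.1841  0.064 ]
win front [ 0.6018 -0.1928  0.064 ]
yaw screws 4.810070980560729
sc [ 0.7069 -0.1837  0.002 ]
sc [ 0.6218 -0.1909  0.002 ]
flange front [ 0.5923 -0.1939  0.002 ]
blank [ 0.6544 -0.1874  0.023 ]
68.49317421263426 66.49570521092129
tip [ 0.3891 -0.15    0.019 ]
hend [ 0.414  -0.3654  0.026 ]
ferr [ 0.4027 -0.2581  0.019 ]
0.21697405066139042
yaw 96.60333373075824
front of handle L [ 0.4181 -0.2664  0.026 ]
R [ 0.3963 -0.2688  0.026 ]
heel L [ 0.4247 -0.3606  0.026 ]
R [ 0.406  -0.3636  0.026 ]
```

```bash
python3 -c "
from h import *
go((.604,-.193,.2,-85.4),(.604,-.193,.091,-85.4),(.567,-.196,.091,-85.4))"
```

```text
now 2.6 [ 0.5012 -0.1902  0.3789] yaz -86.09 w 0.0544 F [ 0.3  0.9 -0.3] q [-0.44  0.1   0.8   1.5  -0.07  1.58 -1.15]
(0.604, -0.193, 0.2, -85.4) -> [0.1029, 0.0096, 0.1786] turn -0.012
(0.604, -0.193, 0.091, -85.4) -> [0.1032, 0.0095, 0.2876] turn -0.012
(0.567, -0.196, 0.091, -85.4) -> [0.0661, 0.01, 0.2877] turn -0.012
```

Call:
jog_arm(moves=[[[0.04, 0.003, 0.02, -0.012, 0], [0.08, 0.006, 0.04, -0.012, 0], [0.103, 0.0095, 0.08, -0.012, 0], [0.103, 0.0095, 0.12, -0.012, 0], [0.103, 0.0095, 0.16, -0.012, 0], [0.103, 0.0095, 0.2, -0.012, 0], [0.103, 0.0095, 0.24, -0.012, 0], [0.103, 0.0095, 0.265, -0.012, 0], [0.103, 0.0095, 0.277, -0.012, 0], [0.103, 0.0095, 0.277, -0.012, 0]]])

```text
time: 3.6
ee_pos: [0.6051, -0.1878, 0.1024]
eef_rot: [0.999, 0.045, -0.001, -0.001]
ft_force: [1.1, -0.4, 1.0]
width: 0.0004
grip_force: 0.0
```

Call:
jog_arm(moves=[[[0, 0, 0.006, 0, 0], [0, 0, 0.011, 0, 0], [0, 0, 0.011, 0, 0], [-0.01, 0, 0.011, 0, 0], [-0.018, 0, 0.011, 0, 0], [-0.025, 0, 0.011, 0, 0], [-0.031, 0, 0.011, 0, 0], [-0.037, 0, 0.011, 0, 0], [-0.037, 0, 0.011, 0, 0]]])

```text
time: 4.5
ee_pos: [0.568, -0.1925, 0.0926]
eef_rot: [0.999, 0.044, -0.0, -0.0]
ft_force: [0.1, 0.5, -0.9]
width: 0.0003
grip_force: 0.0
```

```bash
python3 -c "
from h import *
go((.50,-.193,.2,-85.4))"
```

```text
now 4.5 [ 0.568  -0.1925  0.0926] yaz -85.01 w 0.0003 F [ 0.1  0.5 -0.9] q [-0.31  0.49  0.72  1.73 -0.36  1.06 -0.96]
(0.5, -0.193, 0.2, -85.4) -> [-0.0678, -0.0055, -0.1074] turn 0.0068
```

```bash
python3 -c "
from h import *
go((.45,-.25,.2,-40),(.4075,-.297,.12,7),(.4075,-.297,.0245,7))"
```

```text
now 4.5 [ 0.568  -0.1925  0.0926] yaz -85.01 w 0.0003 F [ 0.1  0.5 -0.9] q [-0.31  0.49  0.72  1.73 -0.36  1.06 -0.96]
(0.45, -0.25, 0.2, -40) -> [-0.1225, 0.047, -0.1074] turn -0.7855
(0.4075, -0.297, 0.12, 7) -> [-0.1689, 0.0901, -0.0274] turn -1.6059
(0.4075, -0.297, 0.0245, 7) -> [-0.1689, 0.0902, 0.0681] turn -1.6059
```

Call:
jog_arm(moves=[[[0, 0, -0.04, 0, 0.0], [-0.02, 0.005, -0.08, -0.1, 0.045], [-0.05, 0.015, -0.1, -0.25, 0.045], [-0.08, 0.03, -0.107, -0.4, 0.045], [-0.105, 0.04, -0.107, -0.55, 0.045], [-0.1225, 0.047, -0.107, -0.7, 0.045], [-0.13, 0.055, -0.1, -0.85, 0.045], [-0.14, 0.062, -0.09, -1.0, 0.045], [-0.15, 0.07, -0.08, -1.15, 0.045], [-0.16, 0.08, -0.07, -1.3, 0.045], [-0.169, 0.09, -0.06, -1.45, 0.045], [-0.169, 0.09, -0.05, -1.6, 0.045]]])

```text
time: 5.7
ee_pos: [0.4072, -0.2984, 0.1423]
eef_rot: [0.663, 0.748, -0.0, 0.0]
ft_force: [0.2, -0.1, 0.9]
width: 0.045
grip_force: 0.0
```

```bash
python3 -c "
from h import *
go((.4075,-.297,.0245,7))
snap('wrist','w2');c=snap('top','t2')
a=cv2.imread('pics/w2.png');b=cv2.imread('pics/t2.png')[90:290,330:490]
cv2.imwrite('pics/v2.png',np.hstack([cv2.resize(a,(400,300)),cv2.resize(b,(400,500))[:300]]) if 0 else np.hstack([cv2.copyMakeBorder(cv2.resize(a,(400,300)),0,200,0,0,0),cv2.resize(b,(400,500))]))"
```

```text
now 5.7 [ 0.4072 -0.2984  0.1423] yaz 6.91 w 0.045 F [ 0.2 -0.1  0.9] q [-0.1   0.17  0.7   1.93 -0.12  1.08  0.78]
(0.4075, -0.297, 0.0245, 7) -> [0.0014, 0.0004, 0.1178] turn -0.0015
```

View pics/v2.png

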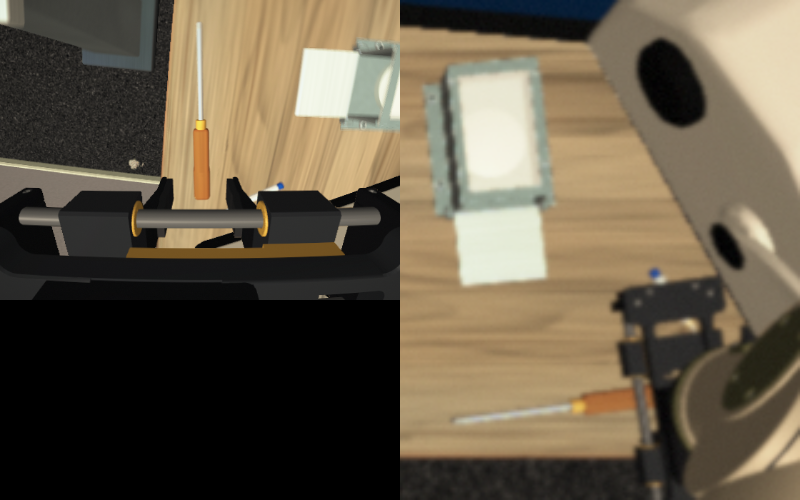

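```bash
python3 -c "
from h import *
c=load('w2');k=1/.7143
a=pt(c,198.5*k,23*k,.019);b=pt(c,202*k,198*k,.026);g=pt(c,201*k,126*k,.026);f=pt(c,200.5*k,121*k,.019)
print(a,b,g,f,np.linalg.norm(a-b));d=(a-b);print(np.degrees(np.arctan2(d[1],d[0])))
u=d/np.linalg.norm(d);print(b+.07*u,a-.152*u)
# gate corners (lowered z .0095)
for p in [(302,49),(295,115),(354,52),(348,122)]: print(p,pt(c,p[0]*k,p[1]*k,.0095).round(4))
"
```

```text
[ 0.38793737 -0.14867241  0.019     ] [ 0.41809937 -0.36037228  0.026     ] [ 0.40463755 -0.26228124  0.026     ] [ 0.40346472 -0.25740904  0.019     ] 0.2139522856474983
98.10865855569581
[ 0.40823109 -0.29110921  0.02370977] [ 0.40936562 -0.2990722   0.02397307]
(302, 49) [ 0.5137 -0.1575  0.0095]
(295, 115) [ 0.5241 -0.236   0.0095]
(354, 52) [ 0.5798 -0.1505  0.0095]
(348, 122) [ 0.5986 -0.2354  0.0095]
```

Call:
jog_arm(moves=[[[0.004, 0, 0.04, -0.009, 0.045], [0.004, 0, 0.08, -0.009, 0.045], [0.004, 0, 0.105, -0.009, 0.045], [0.004, 0, 0.115, -0.009, 0.045], [0.004, 0, 0.118, -0.009, 0.045], [0.004, 0, 0.118, -0.009, 0.03], [0.004, 0, 0.118, -0.009, 0.015], [0.004, 0, 0.118, -0.009, 0.0], [0.004, 0, 0.118, -0.009, 0.0], [0.004, 0, 0.118, -0.009, 0.0], [0.004, 0, 0.118, -0.009, 0.0]]], squeeze=40)

```text
time: 6.9
ee_pos: [0.4084, -0.2929, 0.0252]
eef_rot: [0.661, 0.75, 0.0, 0.0]
ft_force: [0.3, 0.7, 6.6]
width: 0.0197
grip_force: 40.0
```

```bash
python3 -c "
from h import *
go((.41,-.296,.09,7.5))"
```

```text
now 6.9 [ 0.4084 -0.2929  0.0252] yaz 7.22 w 0.0197 F [0.3 0.7 6.6] q [-0.02  0.36  0.64  2.03 -0.29  0.84  0.9 ]
(0.41, -0.296, 0.09, 7.5) -> [-0.0033, 0.0013, -0.0648] turn -0.0049
```

Call:
jog_arm(moves=[[[0, 0, -0.02, 0, 0], [0, 0, -0.05, 0, 0], [0, 0, -0.075, 0, 0], [0, 0, -0.075, 0.13, 0], [0, 0, -0.075, 0.26, 0], [0, 0, -0.075, 0.4, 0], [0, 0, -0.075, 0.54, 0], [0, 0, -0.075, 0.68, 0], [0, 0, -0.075, 0.82, 0], [0.01, 0, -0.075, 0.96, 0], [0.02, 0, -0.075, 1.1, 0], [0.03, 0, -0.075, 1.24, 0]]])

```text
time: 8.1
ee_pos: [0.4037, -0.2626, 0.0994]
eef_rot: [0.975, 0.223, -0.0, -0.0]
ft_force: [-0.4, -0.3, -1.6]
width: 0.0195
grip_force: 40.0
```

```bash
python3 -c "
from h import *
go((.41,-.207,.1,-85.4))"
```

```text
now 8.1 [ 0.4037 -0.2626  0.0994] yaz -64.18 w 0.0195 F [-0.4 -0.3 -1.6] q [-0.34  0.21  0.91  2.03 -0.2   0.98 -0.45]
(0.41, -0.207, 0.1, -85.4) -> [0.0298, -0.0473, -0.0006] turn 0.3704
```

Call:
jog_arm(moves=[[[0.005, -0.01, 0, 0.12, 0], [0.012, -0.02, 0, 0.24, 0], [0.02, -0.032, 0, 0.34, 0], [0.03, -0.047, 0, 0.37, 0], [0.03, -0.047, 0.015, 0.37, 0], [0.03, -0.047, 0.03, 0.37, 0], [0.03, -0.047, 0.044, 0.37, 0], [0.03, -0.047, 0.044, 0.37, 0], [0.03, -0.047, 0.044, 0.37, 0]]])

```text
time: 9.0
ee_pos: [0.41, -0.2078, 0.0557]
eef_rot: [0.999, 0.043, -0.0, 0.0]
ft_force: [0.2, -0.1, -1.9]
width: 0.0195
grip_force: 40.0
```

```bash
python3 -c "
from h import *
go((.41,-.207,.055,-85.4))
snap('wrist','w3');snap('top','t3')
a=cv2.imread('pics/w3.png')[0:300];b=cv2.imread('pics/t3.png')[110:270,320:420]
cv2.imwrite('pics/v3.png',np.hstack([cv2.copyMakeBorder(a[:,180:400],0,300,0,0,0) if 0 else cv2.resize(a[0:270,170:400],(460,540)),cv2.resize(b,(337,540))]))"
```

```text
now 9.0 [ 0.41   -0.2078  0.0557] yaz -85.06 w 0.0195 F [ 0.2 -0.1 -1.9] q [-0.46  0.25  0.92  2.12 -0.26  0.88 -0.87]
(0.41, -0.207, 0.055, -85.4) -> [0.0001, -0.0008, 0.0007] turn 0.006
```

View pics/v3.png

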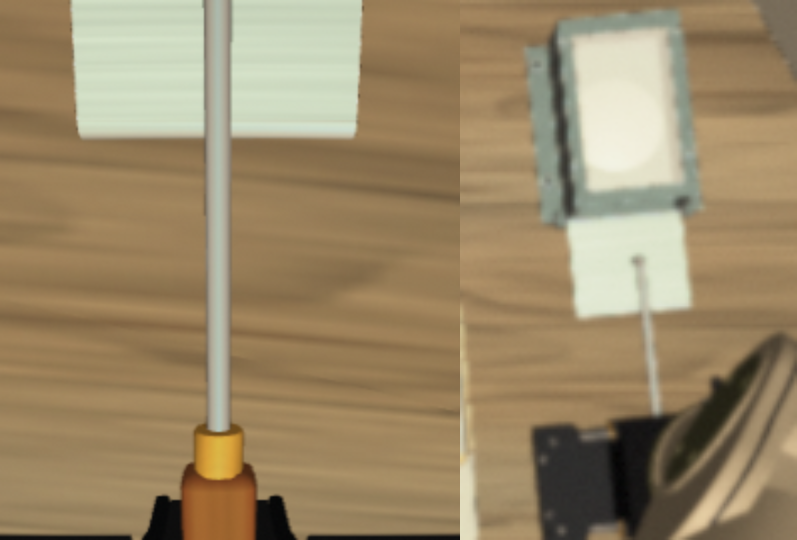

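```bash
python3 -c "
from h import *
c=load('t3');f=lambda x,y,z:pt(c,320+(x-460)/3.37,110+y/3.375,z).round(4)
print('tip',f(637,259,.049),'rod',f(656,412,.049),'gate',f(577,318,.0095),f(690,308,.0095),'front',f(568,222,.0095),f(683,212,.0095))
print('blank',f(621,127,.023))
c=load('w3');g=lambda x,y,z:pt(c,170+x/2,y/2,z).round(4)
print('rod',g(217,5,.049),g(219,425,.049),'gate',g(80,136,.0095),g(355,135,.0095),g(72,5,.0095),g(362,5,.0095))"
```

```text
tip [ 0.5545 -0.1943  0.049 ] rod [ 0.4498 -0.2053  0.049 ] gate [ 0.5176 -0.1581  0.0095] [ 0.5244 -0.2379  0.0095] front [ 0.5864 -0.1527  0.0095] [ 0.593  -0.2343  0.0095]
blank [ 0.6517 -0.1891  0.023 ]
rod [ 0.5425 -0.1961  0.049 ] [ 0.4476 -0.2047  0.049 ] gate [ 0.5188 -0.1584  0.0095] [ 0.5259 -0.2374  0.0095] [ 0.5527 -0.155   0.0095] [ 0.5596 -0.2347  0.0095]
```

Call:
jog_arm(moves=[[[0.015, 0.002, 0, 0, 0], [0.035, 0.002, 0, 0, 0], [0.055, 0.002, 0, 0, 0], [0.075, 0.002, 0, 0, 0], [0.095, 0.002, 0, 0, 0], [0.115, 0.002, 0, 0, 0], [0.13, 0.002, 0, 0, 0], [0.14, 0.002, 0, 0, 0], [0.145, 0.002, 0, 0, 0], [0.145, 0.002, 0, 0, 0], [0.145, 0.002, 0, 0, 0]]])

```text
time: 10.2
ee_pos: [0.5543, -0.1973, 0.0556]
eef_rot: [0.999, 0.043, -0.0, -0.0]
ft_force: [-0.0, 0.1, -1.9]
width: 0.0197
grip_force: 40.0
```

```bash
python3 -c "
from h import *
go((.41,-.207,.055,-85.4))
snap('top','t4');snap('wrist','w4')
a=cv2.imread('pics/w4.png');b=cv2.imread('pics/t4.png')[110:210,335:405]
cv2.imwrite('pics/v4.png',np.hstack([cv2.resize(b,(392,560)),cv2.copyMakeBorder(cv2.resize(a,(400,300)),0,260,0,0,0)]))"
```

```text
now 10.2 [ 0.5543 -0.1973  0.0556] yaz -85.06 w 0.0197 F [-0.   0.1 -1.9] q [-0.35  0.54  0.79  1.79 -0.45  1.   -0.87]
(0.41, -0.207, 0.055, -85.4) -> [-0.1446, -0.0027, 0.0006] turn 0.006
```

View pics/v4.png

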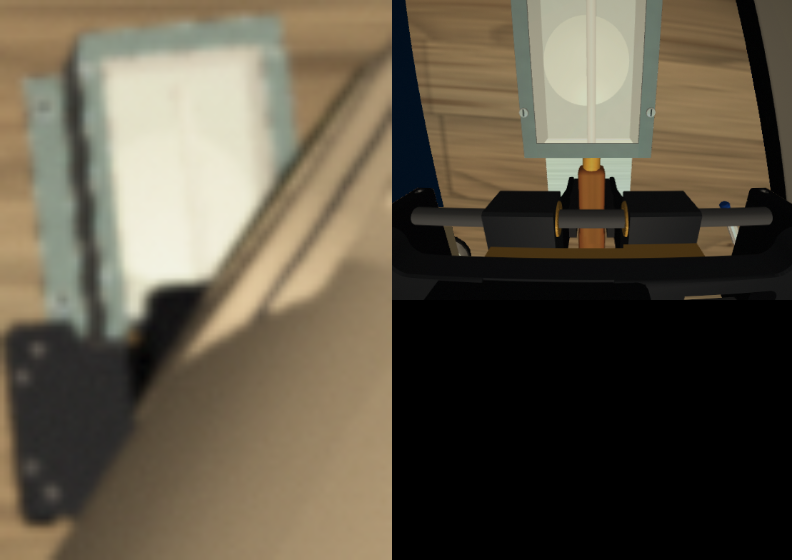

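Call:
jog_arm(moves=[[[0, 0, 0.006, 0, 0], [0, 0, 0.012, 0, 0], [0, 0, 0.018, 0, 0], [0, 0, 0.018, 0, 0]]])

```text
time: 10.7
ee_pos: [0.5541, -0.1968, 0.0363]
eef_rot: [0.999, 0.043, -0.001, -0.0]
ft_force: [-0.7, 0.0, -1.2]
width: 0.0195
grip_force: 40.0
```

Call:
jog_arm(moves=[[[-0.008, 0, 0, 0, 0], [-0.016, 0, 0, 0, 0], [-0.024, 0, 0, 0, 0], [-0.032, 0, 0, 0, 0], [-0.04, 0, 0, 0, 0], [-0.048, 0, 0, 0, 0], [-0.056, 0, 0, 0, 0], [-0.064, 0, 0, 0, 0], [-0.072, 0, 0, 0, 0], [-0.08, 0, 0, 0, 0]]])

```text
time: 11.7
ee_pos: [0.4745, -0.204, 0.0375]
eef_rot: [0.999, 0.043, 0.0, -0.0]
ft_force: [0.4, -0.0, -1.9]
width: 0.0197
grip_force: 40.0
```

```bash
python3 -c "
from h import *
snap('top','t5');snap('wrist','w5')
a=cv2.imread('pics/w5.png');b=cv2.imread('pics/t5.png')[110:210,335:405]
cv2.imwrite('pics/v5.png',np.hstack([cv2.resize(b,(392,560)),cv2.copyMakeBorder(cv2.resize(a,(400,300)),0,260,0,0,0)]))"
```

```text
(no output)
```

View pics/v5.png

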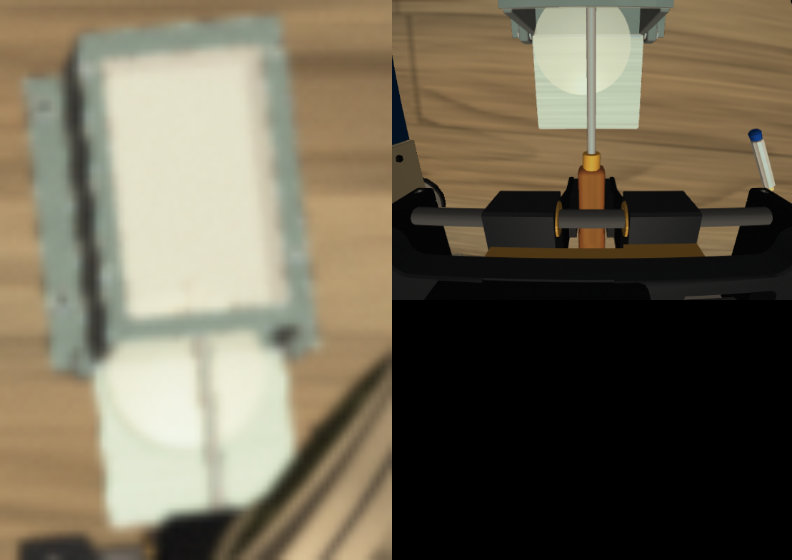

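Call:
jog_arm(moves=[[[0.006, 0, 0, 0, 0], [0.006, -0.005, 0, 0, 0], [0.002, -0.005, 0, 0, 0], [-0.005, -0.005, 0, 0, 0], [-0.012, -0.005, 0, 0, 0], [-0.019, -0.005, 0, 0, 0], [-0.026, -0.005, 0, 0, 0], [-0.032, -0.005, 0, 0, 0], [-0.034, -0.005, 0, 0, 0], [-0.034, -0.005, 0, 0, 0]]])

```text
time: 12.8
ee_pos: [0.4407, -0.2019, 0.0376]
eef_rot: [0.999, 0.043, 0.0, -0.0]
ft_force: [0.6, 0.6, -0.6]
width: 0.0197
grip_force: 40.0
```

```bash
python3 -c "
from h import *
snap('top','t6');c=snap('wrist','w6')
a=cv2.imread('pics/w6.png');b=cv2.imread('pics/t6.png')[130:230,335:405]
cv2.imwrite('pics/v6.png',np.hstack([cv2.resize(b,(392,560)),cv2.copyMakeBorder(cv2.resize(a,(400,300)),0,260,0,0,0)]))"
```

```text
(no output)
```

View pics/v6.png

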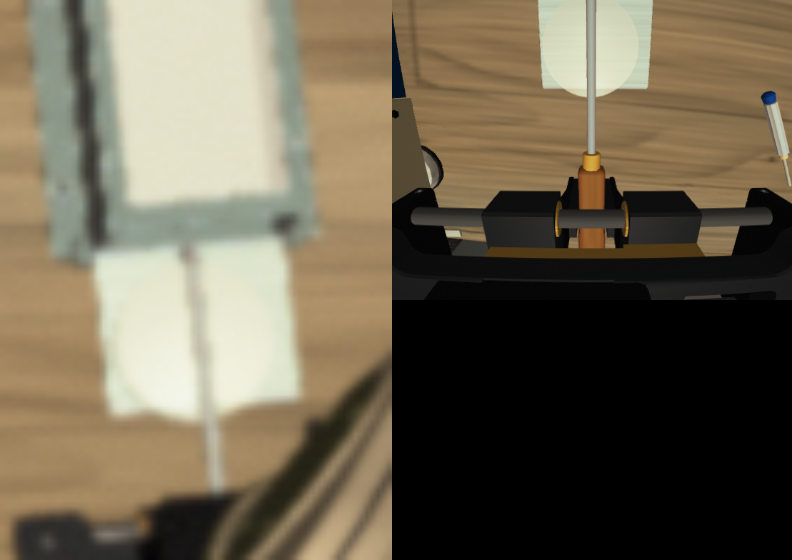

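```bash
python3 -c "
from h import *
c=load('t6');f=lambda x,y,z:pt(c,335+x/5.6,130+y/5.6,z).round(4)
print('c',f(195,340,.0225),'bot',f(195,418,.0225),'gate',f(195,408,.0095),'sides',f(117,345,.0225),f(277,345,.0225),'tip',f(187,250,.033))
c=load('w6');g=lambda x,y,z:pt(c,(x-392)*1.4,y*1.4,z).round(4)
print('bot',g(589,97,.0225),'gate',g(589,88.5,.0095),'sides',g(541,47,.0225),g(638.5,47,.0225))
go((.4407,-.202,.075,-85),(.41,-.295,.1,7.2),(.409,-.2935,.0257,7.2))"
```

```text
c [ 0.5484 -0.1924  0.0225] bot [ 0.5153 -0.1919  0.0225] gate [ 0.5207 -0.1941  0.0095] sides [ 0.5465 -0.1596  0.0225] [ 0.5461 -0.2267  0.0225] tip [ 0.5852 -0.1879  0.033 ]
bot [ 0.5163 -0.1936  0.0225] gate [ 0.522  -0.193   0.0095] sides [ 0.5465 -0.1587  0.0225] [ 0.5521 -0.2239  0.0225]
now 12.9 [ 0.4411 -0.2018  0.0376] yaz -85.01 w 0.0197 F [ 0.2 -0.3 -0.7] q [-0.42  0.36  0.86  2.07 -0.36  0.87 -0.84]
(0.4407, -0.202, 0.075, -85) -> [-0.0004, 0.0001, -0.0374] turn -0.0002
(0.41, -0.295, 0.1, 7.2) -> [-0.0391, 0.0901, -0.0625] turn -1.6094
(0.409, -0.2935, 0.0257, 7.2) -> [-0.04, 0.0885, 0.0118] turn -1.6094
```

Call:
jog_arm(moves=[[[0, 0, -0.006, 0, 0], [0, 0, -0.012, 0, 0], [0, 0, -0.018, 0, 0], [0, 0, -0.018, 0, 0], [-0.01, 0, -0.018, 0, 0], [-0.02, 0, -0.018, 0, 0], [-0.025, 0.0, -0.03, 0, 0], [-0.03, 0.02, -0.05, 0, 0], [-0.035, 0.04, -0.07, -0.1, 0], [-0.039, 0.06, -0.08, -0.24, 0], [-0.039, 0.08, -0.08, -0.38, 0], [-0.039, 0.09, -0.08, -0.52, 0]]])

```text
time: 14.1
ee_pos: [0.4087, -0.2965, 0.1176]
eef_rot: [0.954, 0.301, 0.0, 0.0]
ft_force: [0.5, 1.0, -1.6]
width: 0.0201
grip_force: 40.0
```

Call:
jog_arm(moves=[[[0, 0, 0, -0.14, 0], [0, 0, 0, -0.28, 0], [0, 0, 0, -0.42, 0], [0, 0, 0, -0.56, 0], [0, 0, 0, -0.7, 0], [0, 0, 0, -0.84, 0], [0, 0, 0.02, -0.98, 0], [0, 0, 0.04, -1.08, 0], [0, 0, 0.06, -1.089, 0], [0, 0, 0.06, -1.089, 0]]])

```text
time: 15.1
ee_pos: [0.4072, -0.2941, 0.0553]
eef_rot: [0.662, 0.75, -0.001, -0.002]
ft_force: [-0.1, 0.9, -1.0]
width: 0.0195
grip_force: 40.0
```

```bash
python3 -c "
from h import *
go((.409,-.2935,.0257,7.2))"
```

```text
now 15.1 [ 0.4072 -0.2941  0.0553] yaz 7.13 w 0.0195 F [-0.1  0.9 -1. ] q [-0.07  0.32  0.68  2.01 -0.25  0.91  0.87]
(0.409, -0.2935, 0.0257, 7.2) -> [0.0003, 0.0019, 0.0296] turn -0.0013
```

Call:
jog_arm(moves=[[[0, 0, 0.01, 0, 0], [0, 0, 0.02, 0, 0], [0, 0, 0.026, 0, 0], [0, 0, 0.0295, 0, 0], [0, 0, 0.0295, 0, 0], [0, 0, 0.0295, 0, 0.025], [0, 0, 0.0295, 0, 0.035], [0, 0, 0.0295, 0, 0.05], [0, 0, 0.0295, 0, 0.05]]])

```text
time: 16.0
ee_pos: [0.41, -0.295, 0.0282]
eef_rot: [0.662, 0.75, 0.0, 0.0]
ft_force: [0.1, 1.2, -0.1]
width: 0.0416
grip_force: 0.0
```

```bash
python3 -c "
from h import *
go((.41,-.295,.12,7.2),(.42,-.22,.15,-60),(.549,-.1925,.12,-85.2))"
```

```text
now 16.0 [ 0.41   -0.295   0.0282] yaz 7.16 w 0.0416 F [ 0.1  1.2 -0.1] q [-0.04  0.37  0.66  2.02 -0.3   0.85  0.91]
(0.41, -0.295, 0.12, 7.2) -> [0.0, 0.0, -0.0918] turn -0.0007
(0.42, -0.22, 0.15, -60) -> [0.0732, 0.0193, -0.1218] turn 1.1722
(0.549, -0.1925, 0.12, -85.2) -> [0.0844, 0.1507, -0.0917] turn 1.612
```

Call:
jog_arm(moves=[[[0, 0, -0.04, 0, 0.05], [0, 0, -0.08, 0, 0.087], [0.01, 0.005, -0.12, 0.14, 0.087], [0.02, 0.01, -0.16, 0.28, 0.087], [0.03, 0.02, -0.19, 0.42, 0.087], [0.04, 0.03, -0.2, 0.56, 0.087], [0.05, 0.04, -0.21, 0.7, 0.087], [0.06, 0.05, -0.22, 0.84, 0.087], [0.07, 0.06, -0.22, 0.98, 0.087], [0.08, 0.065, -0.22, 1.12, 0.087], [0.085, 0.07, -0.22, 1.26, 0.087], [0.085, 0.075, -0.22, 1.4, 0.087]]])

```text
time: 17.2
ee_pos: [0.4739, -0.2004, 0.2481]
eef_rot: [0.989, 0.145, 0.0, -0.0]
ft_force: [0.0, 0.4, -0.2]
width: 0.0868
grip_force: 0.0
```

Call:
jog_arm(moves=[[[0, 0, 0, 0.12, 0.087], [0, 0, 0, 0.21, 0.087], [0, 0, 0, 0.21, 0.087]]])

```text
time: 17.5
ee_pos: [0.4736, -0.2013, 0.2481]
eef_rot: [0.999, 0.042, 0.0, -0.0]
ft_force: [-0.2, 1.0, 0.2]
width: 0.0873
grip_force: 0.0
```

```bash
python3 -c "
from h import *
c=snap('wrist','w7');snap('top','t7')
go((.549,-.1925,.12,-85.2))
p=proj(c,(.549,-.1925,.0225));print('proj',p, [proj(c,(.549+a,-.1925+b,.0225)).round(1).tolist() for a,b in ((.0335,0),(-.0335,0),(0,.0335),(0,-.0335))])
im=cv2.imread('pics/w7.png');print(im[int(p[1]),int(p[0])-90:int(p[0])+90:4].tolist())
g=cv2.cvtColor(im,cv2.COLOR_BGR2GRAY);R0=np.linalg.norm(proj(c,(.549,-.159,.0225))-p)
y,x=int(p[1]),int(p[0]);q=g[max(0,y-120):y+120,x-120:x+120]
for ch in range(3):
  for p2 in (20,12):
    h=cv2.HoughCircles(cv2.medianBlur(im[max(0,y-120):y+120,x-120:x+120,ch].copy(),3),cv2.HOUGH_GRADIENT,1,10,param1=40,param2=p2,minRadius=int(R0-4),maxRadius=int(R0+5))
    if h is not None:
      for k in h[0][:3]: print(ch,p2,k,pt(c,k[0]+x-120,k[1]+max(0,y-120),.0225).round(4))
c=load('t6')
"
```

```text
now 17.6 [ 0.4736 -0.2013  0.2481] yaz -84.93 w 0.0868 F [-0.2  0.2 -1.2] q [-0.4   0.08  0.76  1.78 -0.06  1.31 -1.11]
(0.549, -0.1925, 0.12, -85.2) -> [0.0759, -0.0021, 0.1281] turn 0.0047
proj [277.12937025 126.27896837] [[279.5, 96.5], [274.9, 154.6], [248.9, 123.9], [305.2, 128.8]]
[[102, 145, 178], [105, 150, 184], [105, 150, 184], [106, 152, 184], [108, 152, 186], [106, 151, 185], [107, 153, 186], [106, 151, 184], [105, 150, 183], [104, 148, 180], [101, 145, 177], [98, 141, 173], [97, 140, 171], [97, 139, 169], [96, 138, 169], [230, 243, 237], [231, 246, 244], [232, 246, 245], [232, 247, 245], [233, 247, 245], [233, 248, 246], [234, 248, 246], [234, 248, 246], [234, 248, 246], [234, 248, 246], [233, 248, 246], [233, 247, 246], [232, 247, 245], [231, 246, 244], [231, 246, 244], [227, 242, 235], [228, 243, 235], [107, 153, 186], [108, 153, 186], [107, 152, 185], [106, 151, 184], [105, 149, 182], [104, 149, 181], [104, 148, 180], [104, 148, 181], [105, 149, 182], [106, 150, 183], [106, 151, 183], [107, 152, 183], [109, 152, 185]]
0 12 [118.5 115.5  32.4] [ 0.5543 -0.1901  0.0225]
0 12 [59.5 98.5 31.3] [ 0.5679 -0.12    0.0225]
1 12 [58.5 52.5 32.4] [ 0.6175 -0.1173  0.0225]
1 12 [36.5 95.5 30.2] [ 0.5693 -0.093   0.0225]
1 12 [118.5 115.5  32.4] [ 0.5543 -0.1901  0.0225]
2 20 [119.5 119.5  28. ] [ 0.5498 -0.1917  0.0225]
2 12 [119.5 119.5  28. ] [ 0.5498 -0.1917  0.0225]
2 12 [ 29.5 113.5  26.8] [ 0.5484 -0.0848  0.0225]
2 12 [ 37.5 168.5  28. ] [ 0.483  -0.0947  0.0225]
```

Call:
jog_arm(moves=[[[0.03, -0.001, 0.03, 0, 0.087], [0.06, -0.002, 0.06, 0, 0.087], [0.076, -0.0025, 0.1, 0, 0.087], [0.076, -0.0025, 0.14, 0, 0.087], [0.076, -0.0025, 0.175, 0, 0.087], [0.076, -0.0025, 0.2, 0, 0.087], [0.076, -0.0025, 0.2, 0, 0.087]]], squeeze=15)

```text
time: 18.3
ee_pos: [0.5469, -0.1916, 0.0447]
eef_rot: [0.999, 0.044, -0.003, -0.001]
ft_force: [-0.3, 0.5, 1.1]
width: 0.0867
grip_force: 0.0
```

```bash
python3 -c "
from h import *
go((.5495,-.192,.0335,-85.2))"
```

```text
now 18.3 [ 0.5469 -0.1916  0.0447] yaz -84.96 w 0.0867 F [-0.3  0.5  1.1] q [-0.27  0.5   0.66  1.81 -0.37  0.96 -0.94]
(0.5495, -0.192, 0.0335, -85.2) -> [0.0026, 0.0007, 0.0112] turn 0.0042
```

Call:
jog_arm(moves=[[[0.001, 0, 0.007, 0, 0.087], [0.001, 0, 0.0135, 0, 0.087], [0.001, 0, 0.0135, 0, 0.087], [0.001, 0, 0.0135, 0, 0.087]]], squeeze=15)

```text
time: 18.7
ee_pos: [0.5506, -0.1922, 0.0353]
eef_rot: [0.999, 0.043, 0.001, -0.0]
ft_force: [0.9, -0.1, -0.2]
width: 0.087
grip_force: 0.0
```

```bash
python3 -c "
from h import *
go((.5495,-.192,.0335,-85.2))"
```

```text
now 18.7 [ 0.5506 -0.1922  0.0353] yaz -85.06 w 0.087 F [ 0.9 -0.1 -0.2] q [-0.26  0.52  0.65  1.81 -0.38  0.94 -0.93]
(0.5495, -0.192, 0.0335, -85.2) -> [-0.0011, -0.0003, 0.0018] turn 0.0024
```

Call:
jog_arm(moves=[[[0, 0, 0.0015, 0, 0.08], [0, 0, 0.0015, 0, 0.072], [0, 0, 0.0015, 0, 0.066], [0, 0, 0.0015, 0, 0.055], [0, 0, 0.0015, 0, 0.055], [0, 0, 0.0015, 0, 0.055], [0, 0, 0.0015, 0, 0.055], [0, 0, 0.0015, 0, 0.055]]], squeeze=15)

```text
time: 19.5
ee_pos: [0.5502, -0.1922, 0.0331]
eef_rot: [0.999, 0.043, 0.0, -0.0]
ft_force: [-0.3, -0.2, 1.7]
width: 0.0658
grip_force: 15.0
```

```bash
python3 -c "
from h import *
go((.5495,-.192,.0335,-85.2))"
```

```text
now 19.5 [ 0.5502 -0.1922  0.0331] yaz -85.09 w 0.0658 F [-0.3 -0.2  1.7] q [-0.26  0.52  0.65  1.81 -0.38  0.94 -0.93]
(0.5495, -0.192, 0.0335, -85.2) -> [-0.0007, -0.0003, -0.0004] turn 0.002
```

Call:
jog_arm(moves=[[[0, 0, -0.005, 0, 0.055], [0, 0, -0.02, 0, 0.055], [0, 0, -0.05, 0, 0.055], [0, 0, -0.09, 0, 0.055], [0, 0, -0.13, 0, 0.055], [0, 0, -0.17, 0, 0.055], [0, 0, -0.21, 0, 0.055], [-0.01, 0, -0.25, 0, 0.055], [-0.03, 0, -0.29, 0, 0.055], [-0.05, 0, -0.33, 0, 0.055], [-0.07, 0, -0.37, 0, 0.055], [-0.08, 0, -0.37, 0, 0.055]]], squeeze=15)

```text
time: 20.7
ee_pos: [0.4697, -0.2012, 0.4089]
eef_rot: [0.999, 0.041, 0.004, 0.0]
ft_force: [0.6, -1.0, 0.5]
width: 0.0663
grip_force: 15.0
```

```bash
python3 -c "
from h import *
c=load('t3');print(pt(c,320+(656-460)/3.37,110+412/3.375,.15))
go((.43,.0,.4,-50),(.43,.15,.4,-20),(.44,.29,.4,2))"
```

```text
[ 0.44723134 -0.1864773   0.15      ]
now 20.7 [ 0.4697 -0.2012  0.4089] yaz -85.25 w 0.0663 F [ 0.6 -1.   0.5] q [-0.45  0.01  0.79  1.5  -0.01  1.63 -1.15]
(0.43, 0.0, 0.4, -50) -> [-0.0229, -0.2038, 0.0086] turn -0.6152
(0.43, 0.15, 0.4, -20) -> [-0.0105, -0.3533, 0.0085] turn -1.1388
(0.44, 0.29, 0.4, 2) -> [0.0111, -0.492, 0.0086] turn -1.5227
```

Call:
jog_arm(moves=[[[-0.005, -0.03, 0, -0.06, 0.055], [-0.01, -0.065, 0, -0.18, 0.055], [-0.015, -0.105, 0, -0.3, 0.055], [-0.02, -0.145, 0, -0.42, 0.055], [-0.02, -0.185, 0, -0.54, 0.055], [-0.02, -0.225, 0, -0.67, 0.055], [-0.018, -0.265, 0, -0.8, 0.055], [-0.015, -0.305, 0, -0.93, 0.055], [-0.012, -0.345, 0, -1.06, 0.055], [-0.005, -0.385, 0, -1.2, 0.055], [0, -0.425, 0, -1.34, 0.055], [0.006, -0.46, 0, -1.45, 0.055]]], squeeze=15)

```text
time: 21.9
ee_pos: [0.4364, 0.2613, 0.4033]
eef_rot: [0.717, 0.697, 0.0, -0.0]
ft_force: [-0.0, -0.4, 0.1]
width: 0.0661
grip_force: 15.0
```

Call:
jog_arm(moves=[[[0, 0.004, 0, -0.03, 0.055], [0.015, 0.004, 0, -0.07, 0.055], [0.015, 0.004, 0, -0.07, 0.055]]])

```text
time: 22.2
ee_pos: [0.441, 0.276, 0.4029]
eef_rot: [0.694, 0.72, -0.0, -0.0]
ft_force: [-0.4, 0.3, -0.2]
width: 0.0661
grip_force: 15.0
```

```bash
python3 -c "
from h import *
go((.44,.29,.4,2),(.491,.291,.12,2))
c=snap('wrist','w8');snap('top','t8');snap('scene','s8')
P=np.array([[.5204,.3451,.013],[.545,.2607,.013],[.462,.2387,.013],[.4368,.3198,.013],[.491,.291,.013],[.609,.303,.026]])
print([proj(c,p).round(0).tolist() for p in P], np.round(c['pose'],3)[:3,3])
im=cv2.imread('pics/w8.png');m=(im.min(2)>185).astype(np.uint8)
n,l,st,ce=cv2.connectedComponentsWithStats(m)
for i in range(1,n):
  if st[i,4]>300: 
    q=cv2.boxPoints(cv2.minAreaRect(np.argwhere(l==i)[:,::-1].astype(np.float32))); print(st[i],q.round(1).tolist())
"
```

```text
now 22.2 [0.441  0.276  0.4029] yaz 2.14 w 0.0661 F [-0.4  0.3 -0.2] q [-0.94  0.05  0.31  1.47 -0.02  1.62 -0.59]
(0.44, 0.29, 0.4, 2) -> [0.014, -0.0005, 0.0029] turn 0.0024
(0.491, 0.291, 0.12, 2) -> [0.013, 0.0506, 0.2829] turn 0.0024
[[327.0, 130.0], [336.0, 179.0], [290.0, 189.0], [278.0, 143.0], [308.0, 161.0], [377.0, 158.0]] [0.438 0.36  0.543]
[ 347  124   64   63 2478] [[346.1000061035156, 171.1999969482422], [365.6000061035156, 122.4000015258789], [411.29998779296875, 140.6999969482422], [391.79998779296875, 189.5]]
[ 279  130   59   60 2433] [[278.0, 141.5], [327.3999938964844, 128.60000610351562], [340.0, 176.89999389648438], [290.6000061035156, 189.6999969482422]]
[461 141  22  34 508] [[456.29998779296875, 170.10000610351562], [467.29998779296875, 137.10000610351562], [485.6000061035156, 143.1999969482422], [474.6000061035156, 176.1999969482422]]
[   0  217  134   62 3347] [[-3.0999999046325684, 217.3000030517578], [127.69999694824219, 204.60000610351562], [133.6999969482422, 265.8999938964844], [2.9000000953674316, 278.6000061035156]]
[ 222  216  115   77 7296] [[222.0, 292.0], [222.0, 216.0], [336.0, 216.0], [336.0, 292.0]]
[ 217  320  147   27 3691] [[217.0, 320.0], [363.0, 320.0], [363.0, 346.0], [217.0, 346.0]]
```

```bash
python3 -c "
from h import *
c=load('w8')
q=[[278.0,141.5],[327.4,128.6],[340.0,176.9],[290.6,189.7]]
P=np.array([pt(c,*p,.013) for p in q]);print(P.round(4),P.mean(0),[np.linalg.norm(P[i]-P[i-1]).round(4) for i in range(4)])
q=[[346.1,171.2],[365.6,122.4],[411.3,140.7],[391.8,189.5]];print(np.array([pt(c,*p,.013) for p in q]).mean(0))
# lane walls: edge profile along y at x=.49 on table plane
im=cv2.imread('pics/w8.png')
for y in np.arange(.16,.44,.01):
  u,v=proj(c,(.41,y,0)).round().astype(int); print(round(y,2),(u,v),im[v,u].tolist() if 0<=v<420 and 0<=u<560 else None,end='; ')
"
```

```text
[[0.437  0.3226 0.013 ]
 [0.5213 0.3478 0.013 ]
 [0.5511 0.2645 0.013 ]
 [0.4631 0.2375 0.013 ]] [0.49312689 0.29308044 0.013     ] [np.float64(0.089), np.float64(0.088), np.float64(0.0884), np.float64(0.0921)]
[0.61704306 0.30390508 0.013     ]
0.16 (np.int64(261), np.int64(226)) [229, 246, 248]; 0.17 (np.int64(261), np.int64(221)) [228, 246, 247]; 0.18 (np.int64(261), np.int64(216)) [133, 163, 168]; 0.19 (np.int64(261), np.int64(211)) [127, 171, 193]; 0.2 (np.int64(262), np.int64(206)) [126, 170, 191]; 0.21 (np.int64(262), np.int64(201)) [126, 171, 193]; 0.22 (np.int64(262), np.int64(196)) [128, 172, 194]; 0.23 (np.int64(262), np.int64(191)) [130, 174, 197]; 0.24 (np.int64(262), np.int64(186)) [132, 177, 200]; 0.25 (np.int64(262), np.int64(180)) [135, 179, 203]; 0.26 (np.int64(262), np.int64(175)) [136, 180, 203]; 0.27 (np.int64(262), np.int64(170)) [135, 179, 202]; 0.28 (np.int64(262), np.int64(164)) [131, 176, 199]; 0.29 (np.int64(262), np.int64(159)) [130, 175, 198]; 0.3 (np.int64(263), np.int64(153)) [130, 174, 197]; 0.31 (np.int64(263), np.int64(148)) [122, 166, 189]; 0.32 (np.int64(263), np.int64(142)) [103, 141, 167]; 0.33 (np.int64(263), np.int64(136)) [106, 147, 173]; 0.34 (np.int64(263), np.int64(130)) [124, 169, 192]; 0.35 (np.int64(263), np.int64(125)) [124, 167, 192]; 0.36 (np.int64(263), np.int64(119)) [121, 164, 188]; 0.37 (np.int64(263), np.int64(113)) [118, 161, 184]; 0.38 (np.int64(264), np.int64(107)) [119, 162, 184]; 0.39 (np.int64(264), np.int64(101)) [116, 159, 183]; 0.4 (np.int64(264), np.int64(94)) [116, 159, 183]; 0.41 (np.int64(264), np.int64(88)) [116, 158, 183]; 0.42 (np.int64(264), np.int64(82)) [116, 158, 183]; 0.43 (np.int64(264), np.int64(76)) [114, 157, 182]; 0.44 (np.int64(264), np.int64(69)) [112, 154, 179];
```

Call:
jog_arm(moves=[[[0.007, 0.026, 0, 0, 0.055], [0.0146, 0.052, 0.01, 0, 0.055], [0.0146, 0.052, 0.04, 0, 0.055], [0.0146, 0.052, 0.08, 0, 0.055], [0.0146, 0.052, 0.12, 0, 0.055], [0.0146, 0.052, 0.16, 0, 0.055], [0.0146, 0.052, 0.2, 0, 0.055], [0.0146, 0.052, 0.2, 0, 0.055]]], squeeze=15)

```text
time: 23.15
ee_pos: [0.4907, 0.2888, 0.1985]
eef_rot: [0.695, 0.719, -0.004, -0.001]
ft_force: [-0.5, 0.1, -0.1]
width: 0.0657
grip_force: 15.0
```

```bash
python3 -c "
from h import *
go((.4925,.2925,.06,2),(.4925,.2925,.0366,2))
c=snap('scene','s9');print([proj(c,p).round(0).tolist() for p in ((.49,.29,.2),(.49,.29,.4))])"
```

```text
now 23.15 [0.4907 0.2888 0.1985] yaz 1.92 w 0.0657 F [-0.5  0.1 -0.1] q [-0.89  0.25  0.33  1.68 -0.08  1.23 -0.51]
(0.4925, 0.2925, 0.06, 2) -> [0.0043, 0.0029, 0.1385] turn -0.0014
(0.4925, 0.2925, 0.0366, 2) -> [0.0044, 0.003, 0.1619] turn -0.0014
[[164.0, 182.0], [148.0, 123.0]]
```

Call:
jog_arm(moves=[[[0, 0, 0.02, 0, 0.055], [0, 0, 0.045, 0, 0.055], [0, 0, 0.07, 0, 0.055], [0, 0, 0.095, 0, 0.055], [0, 0, 0.115, 0, 0.055], [0, 0, 0.13, 0, 0.055], [0, 0, 0.13, 0, 0.055], [0, 0, 0.13, 0, 0.055]]], squeeze=15)

```text
time: 24.0
ee_pos: [0.4939, 0.2915, 0.0747]
eef_rot: [0.695, 0.719, 0.001, 0.0]
ft_force: [-0.5, -0.5, 0.3]
width: 0.0657
grip_force: 15.0
```

```bash
python3 -c "
from h import *
go((.4925,.2925,.0366,2))
go((.4925,.2925,.0366,2))
c=snap('wrist','w10')
go((.4925,.2925,.0366,2))
P=np.array([[.437,.3226,.013],[.5213,.3478,.013],[.5511,.2645,.013]]);print([proj(c,p).round(0).tolist() for p in P])"
```

```text
now 24.0 [0.4939 0.2915 0.0747] yaz 1.99 w 0.0657 F [-0.5 -0.5  0.3] q [-0.87  0.38  0.31  1.8  -0.14  0.98 -0.47]
(0.4925, 0.2925, 0.0366, 2) -> [0.001, -0.0014, 0.0381] turn -0.0002
now 24.0 [0.4939 0.2915 0.0747] yaz 1.99 w 0.0657 F [-0.5 -0.5  0.3] q [-0.87  0.38  0.31  1.8  -0.14  0.98 -0.47]
(0.4925, 0.2925, 0.0366, 2) -> [0.001, -0.0014, 0.0381] turn -0.0002
now 24.05 [0.494  0.2916 0.0748] yaz 2.0 w 0.0661 F [0.1 0.5 0. ] q [-0.87  0.38  0.31  1.8  -0.14  0.98 -0.47]
(0.4925, 0.2925, 0.0366, 2) -> [0.0009, -0.0016, 0.0382] turn -0.0001
[[200.0, 196.0], [323.0, 163.0], [353.0, 274.0]]
```

Call:
jog_arm(moves=[[[0.001, -0.0015, 0.012, 0, 0.055], [0.001, -0.0015, 0.022, 0, 0.055], [0.001, -0.0015, 0.029, 0, 0.055], [0.001, -0.0015, 0.033, 0, 0.055], [0.001, -0.0015, 0.036, 0, 0.055], [0.001, -0.0015, 0.0375, 0, 0.055], [0.001, -0.0015, 0.0375, 0, 0.055]]], squeeze=15)

```text
time: 24.75
ee_pos: [0.4913, 0.2919, 0.0363]
eef_rot: [0.695, 0.719, -0.0, -0.0]
ft_force: [-4.6, -3.1, 10.3]
width: 0.0661
grip_force: 15.1
```

```bash
python3 -c "
from h import *
go((.4925,.2925,.0366,2))"
```

```text
now 24.75 [0.4913 0.2919 0.0363] yaz 1.99 w 0.0661 F [-4.6 -3.1 10.3] q [-0.86  0.43  0.29  1.83 -0.16  0.91 -0.46]
(0.4925, 0.2925, 0.0366, 2) -> [0.0006, 0.0012, -0.0003] turn -0.0001
```

Call:
jog_arm(moves=[[[0, 0, -0.0008, 0, 0.06], [0, 0, -0.0008, 0, 0.066], [0, 0, -0.0008, 0, 0.07], [0, 0, -0.0008, 0, 0.075], [0, 0, -0.0008, 0, 0.08], [0, 0, -0.0008, 0, 0.087], [0, 0, -0.0008, 0, 0.087], [0, 0, -0.0008, 0, 0.087]]], squeeze=10)

```text
time: 25.55
ee_pos: [0.4915, 0.292, 0.0363]
eef_rot: [0.695, 0.719, 0.0, -0.0]
ft_force: [0.1, 0.2, 0.1]
width: 0.0861
grip_force: 0.0
```

Call:
jog_arm(moves=[[[0, 0, -0.01, 0, 0.087], [0, 0, -0.03, 0, 0.087], [0, 0, -0.06, 0, 0.087], [0, 0, -0.1, 0, 0.087], [0, 0, -0.14, 0, 0.087], [0, 0, -0.18, 0, 0.087], [0, 0, -0.22, 0, 0.087], [0, 0, -0.26, 0, 0.087], [0, 0, -0.3, 0, 0.087], [0, 0, -0.34, 0, 0.087], [-0.015, -0.02, -0.36, 0, 0.087], [-0.03, -0.05, -0.365, 0, 0.087]]])

```text
time: 26.75
ee_pos: [0.4432, 0.2595, 0.4043]
eef_rot: [0.695, 0.719, 0.002, 0.001]
ft_force: [-0.4, 0.1, 0.4]
width: 0.0868
grip_force: 0.0
```

```bash
python3 -c "
from h import *
go((.4925,.2925,.0366,2))
snap('top','t9');c=snap('wrist','w9')
im=cv2.imread('pics/w9.png')
x,y=proj(c,(.492,.292,.026)).astype(int);R0=np.linalg.norm(proj(c,(.492,.292,.026))-proj(c,(.4585,.292,.026)));print(x,y,R0)
m=(im.min(2)>185).astype(np.uint8);n,l,st,ce=cv2.connectedComponentsWithStats(m);i=l[y,x];print(st[i]);q=cv2.boxPoints(cv2.minAreaRect(np.argwhere(l==i)[:,::-1].astype(np.float32)));P=np.array([pt(c,*p,.013) for p in q]);print('env',P.mean(0),[np.linalg.norm(P[i]-P[i-1]).round(4) for i in range(4)])
for ch in range(3):
  h=cv2.HoughCircles(im[y-50:y+50,x-50:x+50,ch].copy(),cv2.HOUGH_GRADIENT,1,10,param1=20,param2=10,minRadius=int(R0-2),maxRadius=int(R0+3))
  if h is not None:
    for k in h[0][:2]: print(ch,k,pt(c,k[0]+x-50,k[1]+y-50,.026).round(4))
print(im[y,x-34:x+34:2,0].tolist());print(im[y-34:y+34:2,x,0].tolist())
"
```

```text
now 26.75 [0.4432 0.2595 0.4043] yaz 1.91 w 0.0868 F [-0.4  0.1  0.4] q [-0.94  0.03  0.33  1.48 -0.01  1.62 -0.57]
(0.4925, 0.2925, 0.0366, 2) -> [0.0307, 0.0491, 0.3679] turn -0.0015
309 150 19.430077426968943
[ 279  119   60   61 2538]
env [0.49335135 0.2932713  0.013     ] [np.float64(0.089), np.float64(0.0879), np.float64(0.0883), np.float64(0.0919)]
0 [64.5 21.5 18.1] [0.5124 0.3415 0.026 ]
0 [29.5 91.5 21.4] [0.4586 0.219  0.026 ]
1 [35.5  6.5 19.1] [0.4626 0.3637 0.026 ]
1 [80.5 85.5 18. ] [0.5492 0.233  0.026 ]
2 [29.5 92.5 21.4] [0.4587 0.2171 0.026 ]
2 [56.5 89.5 21.4] [0.5068 0.2242 0.026 ]
[125, 124, 124, 111, 154, 242, 242, 241, 250, 250, 249, 246, 245, 244, 245, 242, 245, 244, 243, 242, 241, 239, 237, 235, 234, 234, 233, 233, 234, 234, 202, 118, 124, 119]
[103, 103, 105, 118, 236, 239, 239, 240, 241, 238, 244, 245, 245, 245, 245, 241, 243, 244, 243, 243, 243, 243, 242, 242, 242, 242, 241, 237, 237, 237, 119, 115, 116, 116]
```

```bash
python3 -c "
from h import *
a=cv2.imread('pics/top.png').astype(int);b=cv2.imread('pics/t9.png').astype(int)
c=load('t9');x,y=proj(c,(.492,.292,.026)).round().astype(int);print(x,y,'R',445.8*.0335/1.05)
d=(b-a)[y-22:y+23,x-22:x+23].sum(2)
print('\n'.join(''.join('%4d'%v for v in r_[::2]) for r_ in d[::3]))
m=np.abs(cv2.GaussianBlur((b-a)[y-22:y+23,x-22:x+23].astype(np.float32),(3,3),0)).sum(2)>12
"
python3 -c "
from h import *
a=load('w8');c=load('w9')
im=c['img'].astype(float)
# rectify envelope plane, 1mm grid, compare before/after
def rect(c,z):
  g=np.array([[proj(c,(.492+i*1e-3,.292+j*1e-3,z)) for j in range(-55,56)] for i in range(-55,56)],np.float32)
  return cv2.remap(c['img'],g[...,0],g[...,1],cv2.INTER_LINEAR).astype(float)
d=(rect(c,.02)-rect(a,.02));e=cv2.GaussianBlur(d,(9,9),0)
s=e.sum(2);print('\n'.join(''.join('%4d'%v for v in r_[::6]) for r_ in s[::6]))"
```

```text
166 215 R 14.223142857142859
   6   9   9  10   5  10   9  10   6   6   5  13  14   8   8  10  12   8   6   7   5   9   6
   9   6  12  11   7  14   6  17  12  18  10  11  10   8   6   7   8   7   5   5   9  11  10
  11  11   6   7   8   4  10   4  10   5   5   9   6   5   7   7  10   8   7  13   2  13   6
   6   9  11   9   7   6   5   4   7   1  -1  -6  -5  -5 -23  -4   6   8   9   8   1   8   4
  13  13   8   7  12   6   6  -2  -3  -7  -3  -3  -3   1  -6  -7 -13 -10   7   8  10   8  10
   7  10   7   7   6   7   0  -5   0  -1   3   5   2  -3  -4 -11 -15 -38 -20   5  11  15   7
   5  12   8   6   7   3   1   2   1  -1   2  -2   0   9  -6 -11 -10 -11 -54  -9   6  13   4
   8   6  13   7   5  -9  13  18  31  92  22   5  -4  -2  -3  -5  -6  -7 -26 -22   6   7  17
   8   8  12   7   5  -2  17  11  -2   9  18   5   3   4   4   5   2  -1 -20 -17   5   6  18
   8   8   4  12   5   2   2  18   2  10  25  11  12  19 154 218  63  12 -39  -1   5   6   8
   5  15   6  13   9   7   2   9   3  70 162 181  42  26 203 212  59 -15 -10   5   4   4   2
   8   4   9   8   6   6   8  51  24  65 181 114
[... 1086 characters left out ...]
  1   0
   1   1   5   0  -7  -9  -8  -7  -3  -2  14  43  37   2   0  -1   0   1   3
   2   1  -3   0  -4 -12 -11  -9  -4  -2  -2   0   0   0  -2   0   0   0   2
   5   5   1  -3  -1 -13 -11  -8  -3  -1   0  -1  -1  -2  -3   0   0   0   2
  -1  -1  -3  -7   0  -3  -6  -6  -5  -4  -4  -4  -5  -3   0   0   0   0  -1
   0   0   0   2   0   0  -2  -6  -8  -7  -7  -6  -3   0   0   0   0   7  12
   1   0   0   2  -4   0   0   0  -1  -1  -1   0   0   2   7  10  17   4   0
   1   0   0   0   0   0   0   0   0   0   4   5  14   9   0   1   0   0   0
   0   1   0   0   4   0   1   5   9  21   5   0   0   0   0   0   0   0   0
   0   0   0   0   0   8  12   6   2   0   0   0   0   0   0   0   0   0   0
```

```bash
python3 -c "
from h import *
a=cv2.imread('pics/top.png').astype(int);b=cv2.imread('pics/t9.png').astype(int)
d=np.abs(b-a).sum(2)
for n,(x0,x1,y0,y1) in dict(pick=(345,455,236,265),mate=(140,188,142,188),pliers=(135,200,252,270),screwd=(428,456,194,232)).items(): q=d[y0:y1,x0:x1]; print(n,(q>90).sum(),q.size)
m=(b[...,2]-b[...,0]>70)&(b[...,2]>120); ys,xs=np.nonzero(m[236:265,345:455]);m=(a[...,2]-a[...,0]>70)&(a[...,2]>120); y2,x2=np.nonzero(m[236:265,345:455]); print(xs.mean(),ys.mean(),len(xs),x2.mean(),y2.mean(),len(x2))
c=load('t9');print('gate',b[tuple(proj(c,(.555,-.195,.0095)).round().astype(int)[::-1])])
print(close_job())"
```

```text
pick 2 3190
mate 0 2208
pliers 0 1170
screwd 0 1064
73.46037735849056 10.966037735849056 530 76.39658848614073 12.57995735607676 469
gate [218 236 230]
the job is handed in; nothing more can be done
None
```

The job is handed in: the gate is down, the pick lies flat on the bare worktop, and the blank lies centred on the empty envelope to within about 3 mm; in the final top picture the mate and pliers had not moved, but I never spotted the spectacles, so I could not check them.

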